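# Lock the carton stop with its L-slot knob

### The job

Close the jig's sliding stop on the green carton and lock it: push the red knob along the long leg of its L-shaped slot to the corner, then sideways into the short leg as far as the green mark, fully to the end. Push the knob with the fingers from its sides only: do not take it between the fingers, and do not touch the carton or the blue stop bar. Leave the other things on the bench where they are, and finish clear of everything.

Things in the scene. Friction and masses are not known exactly. Their poses are not given: they have to be found in the camera images.
- jig: Carton jig fixed to the bench; plywood base 335 x 150 x 6 mm. Origin on the bench top; x: the way the stop closes, away from the robot; y left; z up. Grey slide housing x -85..50, y -60..60 mm, top at z 30, with an L-slot 14 mm wide: long leg along +x at y -18, short leg from its far end along +y at x 25. Carton nest beyond: rails 18 mm high, back stop face at x 225, 46 mm high.
- knob (a point): Middle of the red round knob, 26 mm wide (widest 44 to 68 mm above the bench, top at 72; this point is at 53). Its 10 mm pin runs in the L-slot, captive: it slides only. The cover below it is 30 mm above the bench and clear all round it. About 1.5 to 4 N of friction; it stays where left; firm stops at the slot's ends.
- slot_corner (a point): Where the pin's axis stands at the corner of the L-slot (end of the long leg), at the cover's top, 30 mm above the bench. Fixed to the jig.
- slot_end (a point): Where the pin's axis stands at the end of the short leg (locked), beside the green mark, at the cover's top; 36 mm from slot_corner along the jig's +y. Fixed to the jig.
- stop_slide (a joint): Travel of the slide, stop bar and knob along the jig's +x, m: 0 = fully open, 0.085 = at the corner of the slot. Starts anywhere from 0 to 0.03.
- knob_cross (a joint): Travel of the knob across the slide, along the jig's +y, m: 0 = in the long leg, 0.036 = end of the short leg (locked). The slot lets it move across only when stop_slide is about 0.081 or more.
- stop_bar_foot (a point): Blue upright bar with black rubber face, 12 x 112 x 44 mm, on the slide's front end, top 53 mm above the bench; it moves with the slide, about 122 mm ahead of the knob along the jig's x, and pushes the carton. This point: middle of its lower edge, 9 mm above the bench.
- carton: Green carton, 70 x 110 x 45 mm (70 along the jig's x), 0.15 kg, loose in the nest between stop bar and back stop on the 6 mm base plate. Origin at the centre of its underside. The closing stop pushes it up to 25 mm to the back stop and squares it.
- tape_measure_mid (a point): Middle of the yellow tape measure, 72 x 37 x 61 mm, loose bystander to the right of the jig.
- scanner_mid (a point): Middle of the dark handheld barcode scanner, 148 x 119 x 56 mm, loose bystander, near right.
- marker_mid (a point): Middle of the blue and white marker, 130 mm long, 18 mm thick, lying loose to the right of the jig.
- glue_mid (a point): Middle of the standing glue stick with red cap, 27 mm in diameter, 96 mm tall, loose bystander, far right.

How it is judged:
On the way:
1. the knob has come along the long leg to the corner (value of joint stop_slide above 0.079 m and value of joint knob_cross below 0.02 m).
At the end, for the whole second after the job is handed in: The knob stands at the end of the short leg (within 5 mm) with the slide at the corner position (at least 0.078), and the carton lies flat and square between the stop bar and the back stop (its centre 180 to 195 mm along the jig's x and within 14 mm of its middle line) (value of joint stop_slide above 0.078 m and value of joint knob_cross above 0.031 m and x of carton in the frame of jig between 0.18 and 0.195 m and y of carton in the frame of jig between -0.014 and 0.014 m and z of carton in the frame of jig below 0.012 m and angle between carton's own z axis and vertical below 0.06 rad and angle between the x axis of carton and the x axis of jig, either way round below 0.09 rad); the robot touches nothing.
It fails at once if the knob is taken between the fingers or pressed on from above (horizontal distance between the grasp point and knob below 0.01 m and z of the grasp point in the frame of knob below 0.04 m).
It fails at once if the robot touches the carton (contact force between carton and the arm above 1 N or contact force between carton and the fingers above 1 N).
It fails at once if the fingers push the blue stop bar instead of the knob (contact force between stop_bar and the fingers above 1.5 N).
It fails at once if the carton is lifted (z of carton in the frame of jig above 0.025 m).
It fails at once if a bystander (tape measure, scanner, marker or glue stick) is moved or lifted by more than 15 mm (distance of any of tape_measure_mid, scanner_mid, marker_mid, glue_mid from where it was at the start of the episode above 0.015 m).
It also fails if it takes over 38 s, if anything falls off the work surface, if the arm or the gripper's body presses on something with over 40 N, if the wrist force passes 120 N, or if a joint passes its speed limit or range.

### The arm

A 7-joint arm with a two-finger parallel gripper is mounted at the origin on a cart in front of the work surface, level with it; the furniture and walls round the work are solid. World frame = base frame: x ahead of the robot, y to its left, z up, the work surface at z = 0. Lengths are in m, angles in rad, forces in N, time in s.
With the tool pointing down it reaches from about 0.425 to 0.875 m from the base axis. Payload 9.9 kg.
Tool frame: the origin (TCP) lies on the centre line of the jaws, within the pads' length; the fingertips stand tip_reach ahead of it and the grasp point (between the pads) lies 2 mm behind it (tip_reach is the distance from the TCP to the fingertips, in m); z points along the fingers, y is the line along which they close (so a half turn about z gives the same grasp; the last joint's range is limited). The gripper opens to 85 mm and grips with 20 to 120 N. Pads are 22 mm wide; open, the fingers measure 114 mm over their backs; the gripper's body (76 mm by 85 mm) begins 54 mm behind the grasp point. The pads swing forward as they close: fully open they stand 13 mm farther back than shut.
Start: joints at [1.133, 0.576, 0.025, 1.437, -0.015, 1.129, -0.057], TCP at [0.234, -0.633, 0.248] pointing down, gripper open.
Joint ranges: [-2.76, 2.76], [-0.34, 2.15], [-1.52, 1.57], [0.19, 2.46], [-1.09, 4.23], [0.17, 1.99], [-2.82, 2.82]. Speed limits (rad/s): [2.22, 2.22, 3.01, 3.01, 3.14, 3.14, 3.14].

### API

Orientations are given as a 3x3 rotation matrix whose columns are the frame's x, y, z axes.
In Python, from plant import observe, read_camera, sign_off, tip_reach gives the robot as it stands.
- The arm moves only by the tool arm_command, never from a script. Its argument "moves" is one flat list of numbers, 7 for each row, row after row: the finger opening in cm, from 0 to 8.54, then the shift along the tool's x, y, z in cm, then the turn, a rotation vector about the tool's x, y, z in rad. In form: [gripper, tx, ty, tz, wx, wy, wz, gripper, tx, ty, tz, wx, wy, wz, ...]. A call has 1 to 10 rows; each row is the pose to reach, as a shift and turn from the pose commanded when the call began, along the tool's axes at that moment; what a row does not reach only later rows make up. A row lasts 1/10 s, in which the tool goes at most 50 mm and 8.59 degrees, less where a joint would pass 70% of its speed; a pose out of reach is approached as far as the arm can. A call with a gripper value outside its range is refused whole. The fingers move at their own pace and stop on an object; "squeeze" is the grip in N (left out, the last holds). Time passes only in rows, so rows that repeat a pose let the fingers close. It gives the time, the measured TCP pose, the force, the opening and the grip force at its end, in the units of the state.
- observe(): the state, without advancing time (a new reading comes with each control period).
- read_camera(name): name is "scene" or "top" or "wrist"; returns a dict with "color" (420x560x3 uint8, blue, green, red), "camera_matrix" (3x3 intrinsics, pixels), "eye" and "rotation" of the camera in the world. Camera axes: x right, y down, z forward; pixel columns grow to the right and rows downward; lengths in m; the calibration is good to about 2 mm. A picture is of the moment at which its call begins. There is no depth.
- sign_off(): hands the job in; it is judged then, once.
The state is a dict: "time_s": time; "joint_positions": joint angles; "joint_vel": joint speeds; "joint_torque": joint torques, N m; "tcp_pos": TCP position; "tcp_rot": TCP orientation; "wrist_force": force on the tool from outside, world axes, zero at the start; "ft_torque": the same for the moment, N m; "width": finger opening in m; "grip_force": force on a finger pad.
Only numpy, scipy, OpenCV 4.12 (cv2) and the standard library are available. Lean on these libraries where they do the work, as an engineer would, in place of code of your own. Each camera call takes 0.05 s, during which the arm holds its last target. There are 200 camera calls.

## Working session

There is one attempt and no reset: what is moved stays moved. The work goes in short steps, Python scripts to look and compute and a tool call to move; the robot and the scene stay as the last step left them, time stands still between calls to the robot, and variables do not carry over. Pictures are saved under pics/ and viewed, at most 10 in all, crops included, and the job is handed in when it is done.

Besides the shell and the picture viewer there is one more tool, called after "Emit:" as name(argument=value, ...) on one line, values as JSON. arm_command: Moves the arm, as the interface text tells. Its arguments: {"type":"object","properties":{"moves":{"type":"array","items":{"type":"number"}},"squeeze":{"type":"number"}},"required":["moves"]}

```bash
mkdir -p pics; ls; python3 - <<'E'
from plant import *
import cv2,numpy as np
s=observe();print({k:np.round(v,3).tolist() for k,v in s.items()},tip_reach if not callable(tip_reach) else tip_reach())
a=read_camera("scene");b=read_camera("top")
for n,c in(("scene",a),("top",b)):
    cv2.imwrite(f"pics/{n}0.png",c["color"]);print(n,np.round(c["eye"],3).tolist(),np.round(c["rotation"],3).tolist(),c["camera_matrix"].tolist() if hasattr(c["camera_matrix"],'tolist') else c["camera_matrix"])
E
```

```text
pics
{'time_s': 0.0, 'joint_positions': [1.133, 0.577, 0.025, 1.438, -0.015, 1.129, -0.056], 'joint_vel': [0.0, 0.0, -0.0, 0.001, 0.001, -0.002, -0.001], 'joint_torque': [-0.001, -76.576, 2.25, -28.596, 0.015, 0.013, -0.0], 'tcp_pos': [0.234, -0.633, 0.247], 'tcp_rot': [[0.938, 0.347, -0.001], [0.347, -0.938, 0.002], [-0.0, -0.002, -1.0]], 'wrist_force': [-0.819, 0.537, -0.598], 'ft_torque': [-0.022, 0.008, -0.013], 'grip_force': 0.0, 'width': 0.085} 0.017
scene [-0.392, 0.577, 1.058] [[-0.562, -0.539, 0.627], [-0.827, 0.361, -0.431], [0.005, -0.761, -0.649]] [[524.8239245034912, 0.0, 271.224988512859], [0.0, 524.8239245034912, 206.89479928281548], [0.0, 0.0, 1.0]]
top [0.415, -0.081, 0.967] [[-0.023, -0.985, 0.17], [-0.999, 0.018, -0.027], [0.024, -0.171, -0.985]] [[407.9523272341727, 0.0, 281.506709453494], [0.0, 407.9523272341727, 203.70278336322204], [0.0, 0.0, 1.0]]
```

View pics/scene0.png

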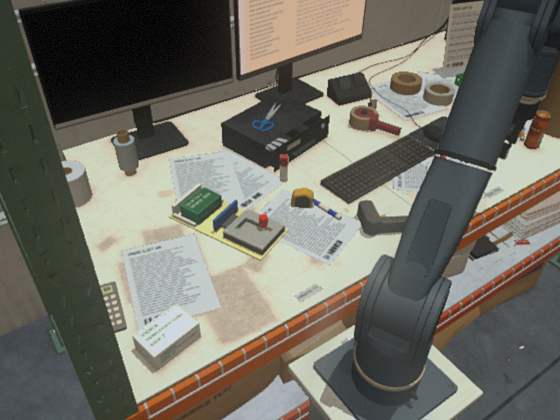

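View pics/top0.png

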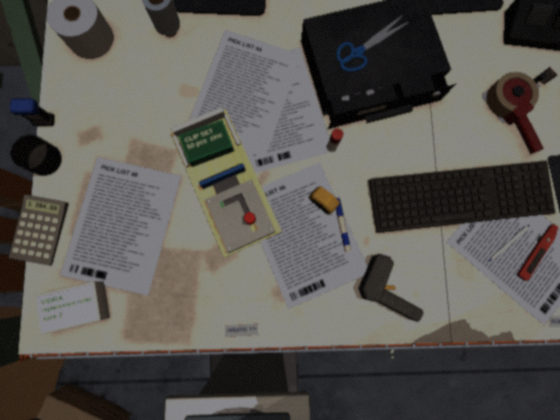

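The scene view shows the jig at about (230,215), with the red knob at (263,220). In the top view the knob is at (250,217), the slot corner near (243,195), the slot end near (222,203), the stop bar at (222,176) and the carton at (207,142). The tape (323,199), marker (344,225), scanner (388,290) and glue stick (336,137) are all to the right.

```bash
cat > h.py <<'E'
from plant import *
import cv2,numpy as np
def ray(c,uv):
    d=c["rotation"]@np.linalg.solve(c["camera_matrix"],[uv[0],uv[1],1.]);return np.array(c["eye"]),d/np.linalg.norm(d)
def plane(c,uv,z):
    e,d=ray(c,uv);return e+d*(z-e[2])/d[2]
def cross(r1,r2):
    A=np.c_[r1[1],-r2[1]];t=np.linalg.lstsq(A,r2[0]-r1[0],rcond=None)[0]
    p,q=r1[0]+t[0]*r1[1],r2[0]+t[1]*r2[1];return (p+q)/2,np.linalg.norm(p-q)
def blob(c,lo,hi,box):
    x0,y0,x1,y1=box;h=cv2.cvtColor(c["color"],cv2.COLOR_BGR2HSV);m=np.zeros(h.shape[:2],np.uint8)
    m[y0:y1,x0:x1]=cv2.inRange(h,lo,hi)[y0:y1,x0:x1]
    k=max(cv2.findContours(m,cv2.RETR_EXTERNAL,cv2.CHAIN_APPROX_NONE)[0],key=cv2.contourArea);return k
def cen(k):
    m=cv2.moments(k);return np.array([m["m10"]/m["m00"],m["m01"]/m["m00"]])
E
python3 - <<'E'
from h import *
a=read_camera("scene");b=read_camera("top")
red=lambda c,box:blob(c,(0,150,60),(8,255,255),box)
ka=red(a,(245,205,280,240));kb=red(b,(230,200,270,235))
print("areas",cv2.contourArea(ka),cv2.contourArea(kb),cen(ka),cen(kb))
print("knob",cross(ray(a,cen(ka)),ray(b,cen(kb))),plane(b,cen(kb),.062))
kb=blob(b,(100,120,40),(130,255,255),(190,155,255,195));r=cv2.minAreaRect(kb)
P=[plane(b,p,.053)[:2].round(3).tolist() for p in cv2.boxPoints(r)];print("bar",r,P)
kg=blob(b,(40,60,30),(90,255,255),(170,105,250,175));r=cv2.minAreaRect(kg)
print("carton",r,[plane(b,p,.051)[:2].round(3).tolist() for p in cv2.boxPoints(r)])
h=cv2.cvtColor(b["color"],cv2.COLOR_BGR2HSV);print("plate hsv",h[245,225],h[200,192],h[220,215],h[100,150])
cv2.imwrite("pics/crop0.png",cv2.resize(b["color"][95:265,160:300],None,fx=3.5,fy=3.5,interpolation=cv2.INTER_CUBIC))
E
```

```text
areas 53.5 84.5 [262.97819315 219.57943925] [249.06903353 217.61932939]
knob (array([ 0.54073759, -0.03333428,  0.06033448]), np.float64(0.0022993367106360183)) [ 0.54125824 -0.03254091  0.062     ]
bar ((221.28579711914062, 174.65951538085938), (3.700807571411133, 45.694271087646484), 66.57130432128906) [[0.627, 0.08], [0.668, -0.016], [0.66, -0.019], [0.619, 0.077]]
carton ((205.0995635986328, 141.17874145507812), (32.8264274597168, 47.6924934387207), 70.34617614746094) [[0.744, 0.134], [0.782, 0.03], [0.706, 0.004], [0.669, 0.107]]
plate hsv [ 15  48 116] [ 34  15 139] [ 21  36 113] [ 28  24 137]
```

View pics/crop0.png

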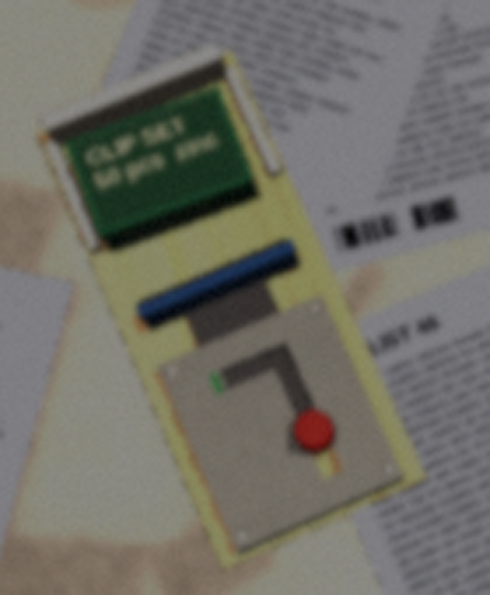

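The crop shows the housing top corners near (162,367), (322,295), (403,478) and (235,550). The slot corner is at about (281,356), the green end at (219,382) and the knob at (313,430).

```bash
python3 - <<'E'
from h import *
b=read_camera("top")
f=lambda p,z:plane(b,np.array(p)/3.5+[160,95],z)[:2]
C=np.array([f(p,.03) for p in [(162,367),(322,295),(403,478),(235,550)]])
fl,fr,nr,nl=C
print("sizes",[np.linalg.norm(C[i]-C[i-1]).round(3) for i in range(4)])
ang=lambda v:np.arctan2(v[1],v[0])
print("x dir",ang(fl-nl),ang(fr-nr),"y-90",ang(fl-fr)-np.pi/2,ang(nl-nr)-np.pi/2)
print("plate right edge",ang(f((228,55),.006)-f((425,480),.006)), "left",ang(f((40,135),.006)-f((228,566),.006)))
P=np.array([.627,.08]);print("bar",ang(P-[.668,-.016])-np.pi/2)
th=np.mean([ang(fl-nl),ang(fr-nr),ang(fl-fr)-np.pi/2,ang(nl-nr)-np.pi/2])
R=np.array([[np.cos(th),-np.sin(th)],[np.sin(th),np.cos(th)]])
O=C.mean(0)-R@[-.0175,0]
print("th",th,"O",O)
k=np.array([.5405,-.033])
for n,p in(("corner",f((281,356),.03)),("end",f((219,382),.03)),("knob",k),("carton",np.array([.725,.069])),("bar",np.array([.6435,.0305]))):print(n,p.round(4),(R.T@(p-O)).round(4))
print("corner pred",O+R@[.025,-.018],"end",O+R@[.025,.018])
E
```

```text
sizes [np.float64(0.131), np.float64(0.117), np.float64(0.135), np.float64(0.119)]
x dir 0.3775367697286891 0.39562350942626867 y-90 0.4171984930411654 0.3859746197456895
plate right edge 0.41098717881249924 left 0.4101457315222512
bar 0.4036339253132659
th 0.3940833479854532 O [ 0.56749819 -0.00358611]
corner [ 0.5953 -0.0108] [ 0.0229 -0.0174]
end [0.5785 0.0303] [0.0232 0.0271]
knob [ 0.5405 -0.033 ] [-0.0362 -0.0168]
carton [0.725 0.069] [0.1733 0.0065]
bar [0.6435 0.0305] [0.0833 0.0023]
corner pred [ 0.59749322 -0.01060735] end [0.58367059 0.02263322]
```

Emit:
arm_command(moves=[0, 44.2, -45.2, 4, 0, 0, -0.05, 0, 44.2, -45.2, 4, 0, 0, -0.05, 0, 44.2, -45.2, 4, 0, 0, -0.05, 0, 44.2, -45.2, 4, 0, 0, -0.05, 0, 44.2, -45.2, 4, 0, 0, -0.05, 0, 44.2, -45.2, 4, 0, 0, -0.05, 0, 44.2, -45.2, 4, 0, 0, -0.05, 0, 44.2, -45.2, 4, 0, 0, -0.05, 0, 44.2, -45.2, 4, 0, 0, -0.05, 0, 44.2, -45.2, 4, 0, 0, -0.05], squeeze=20)

```text
time_s: 1.25
tcp_pos: [0.4381, -0.1758, 0.2169]
tcp_rot: [[0.92, 0.393, 0.001], [0.393, -0.92, -0.0], [0.001, 0.001, -1.0]]
wrist_force: [1.1, -0.4, -0.2]
width: -0.0001
grip_force: 0.0
```

Emit:
arm_command(moves=[0, 9.7, -8.9, 0, 0, 0, 0, 0, 9.7, -8.9, 0, 0, 0, 0, 0, 9.7, -8.9, 0, 0, 0, 0, 0, 9.7, -8.9, 0, 0, 0, 0, 0, 9.7, -8.9, 0, 0, 0, 0])

```text
time_s: 1.75
tcp_pos: [0.4917, -0.0573, 0.2166]
tcp_rot: [[0.919, 0.395, -0.0], [0.395, -0.919, -0.0], [-0.0, 0.0, -1.0]]
wrist_force: [0.4, -1.1, -0.3]
width: -0.0001
grip_force: 0.0
```

```bash
python3 - <<'E'
from h import *
s=observe();print(s["tcp_pos"].round(4) if hasattr(s["tcp_pos"],'round') else s["tcp_pos"])
c=read_camera("wrist");print(c["eye"],np.round(c["rotation"],3).tolist(),c["camera_matrix"])
cv2.imwrite("pics/wrist1.png",c["color"])
k=blob(c,(0,150,50),(8,255,255),(0,0,560,420));print(cv2.boundingRect(k),cen(k),plane(c,cen(k),.06))
E
```

```text
[ 0.4917 -0.0573  0.2166]
[ 0.5549915  -0.03010487  0.3425916 ] [[0.396, -0.882, -0.254], [-0.918, -0.381, -0.109], [-0.0, 0.277, -0.961]] [[326.59244252   0.         277.7713735 ]
 [  0.         326.59244252 212.4169521 ]
 [  0.           0.           1.        ]]
(260, 122, 31, 32) [275.04424994 137.63433017] [ 0.53962479 -0.03408478  0.06      ]
```

View pics/wrist1.png

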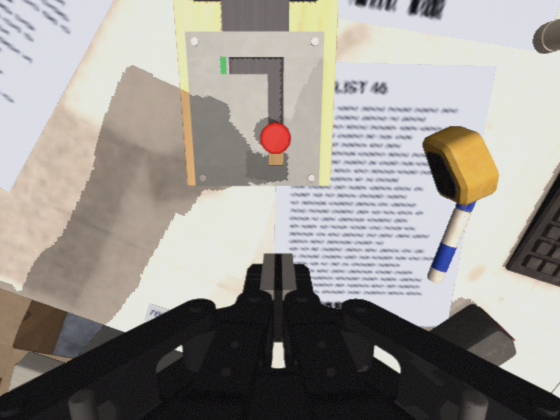

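The wrist view shows the jig square with the tool. The knob is at (275,138), the slot corner at about (275,66), the slot end by the green mark at (229,66), and the housing corners near (187,31) and (330,184).

```bash
python3 - <<'E'
from h import *
s=observe();c=read_camera("wrist");R=np.array(s["tcp_rot"]);t=np.array(s["tcp_pos"])
for n,p,z in(("knob",(275,137.6),.061),("corner",(275,66),.03),("end",(233,66),.03),("h_fl",(187,31),.03),("h_fr",(328,31),.03),("h_nr",(330,184),.03),("h_nl",(188,185),.03)):
    w=plane(c,p,z);print(n,w.round(4),"tool cm",(100*R.T@(w-t)).round(2))
E
```

```text
knob [ 0.5393 -0.0353  0.061 ] tool cm [ 5.34 -0.25 15.56]
corner [ 0.5944 -0.0116  0.03  ] tool cm [11.33 -0.27 18.65]
end [0.5798 0.0225 0.03  ] tool cm [11.32 -3.98 18.65]
h_fl [0.5901 0.0687 0.03  ] tool cm [14.08 -7.83 18.65]
h_fr [ 0.6378 -0.0425  0.03  ] tool cm [14.11  4.28 18.65]
h_nr [ 0.5182 -0.1021  0.03  ] tool cm [ 0.77  5.07 18.66]
h_nl [0.4629 0.0244 0.03  ] tool cm [ 0.65 -8.74 18.66]
```

Emit:
arm_command(moves=[0, 0, -0.2, 5, 0, 0, 0, 0, 0, -0.2, 10, 0, 0, 0, 0, 0, -0.2, 14, 0, 0, 0, 0, 0, -0.2, 15.6, 0, 0, 0, 0, 0, -0.2, 15.6, 0, 0, 0, 0, 1.2, -0.2, 15.6, 0, 0, 0, 0, 2.2, -0.2, 15.6, 0, 0, 0, 0, 2.8, -0.2, 15.6, 0, 0, 0, 0, 3.4, -0.2, 15.6, 0, 0, 0, 0, 3.8, -0.2, 15.6, 0, 0, 0])

```text
time_s: 2.85
tcp_pos: [0.5265, -0.0408, 0.0613]
tcp_rot: [[0.92, 0.393, 0.001], [0.393, -0.92, -0.0], [0.0, 0.0, -1.0]]
wrist_force: [-2.6, -0.7, 0.9]
width: 0.0
grip_force: 0.9
```

Emit:
arm_command(moves=[0, 0.7, 0, 0, 0, 0, 0, 0, 1.4, 0, 0, 0, 0, 0, 0, 2.1, 0, 0, 0, 0, 0, 0, 2.8, 0, 0, 0, 0, 0, 0, 3.4, 0, 0, 0, 0, 0, 0, 3.9, 0, 0, 0, 0, 0, 0, 4.3, 0, 0, 0, 0, 0, 0, 4.5, 0, 0, 0, 0, 0, 0, 4.5, 0, 0, 0, 0, 0])

```text
time_s: 3.75
tcp_pos: [0.5675, -0.0231, 0.0607]
tcp_rot: [[0.92, 0.393, 0.0], [0.393, -0.92, 0.0], [0.0, -0.0, -1.0]]
wrist_force: [-1.1, 0.2, 0.3]
width: -0.0001
grip_force: 0.3
```

```bash
python3 - <<'E'
from h import *
s=observe();R=np.array(s["tcp_rot"]);t=np.array(s["tcp_pos"]);print(t,np.round(s["wrist_force"],1))
c=read_camera("wrist")
k=blob(c,(0,150,50),(8,255,255),(0,0,560,420));b=cv2.boundingRect(k);print(b)
cv2.imwrite("pics/wrist2.png",c["color"])
c=read_camera("top");k=blob(c,(0,150,60),(8,255,255),(215,180,270,235));w=plane(c,cen(k),.06);print(cv2.contourArea(k),w,100*R.T@(w-t))
E
```

```text
[ 0.56754901 -0.02308902  0.06066952] [-1.1  0.2  0.3]
(244, 198, 65, 76)Traceback (most recent call last):
  File "<stdin>", line 6, in <module>
  File "h.py", line 13, in blob
    k=max(cv2.findContours(m,cv2.RETR_EXTERNAL,cv2.CHAIN_APPROX_NONE)[0],key=cv2.contourArea);return k
ValueError: max() iterable argument is empty
```

View pics/wrist2.png

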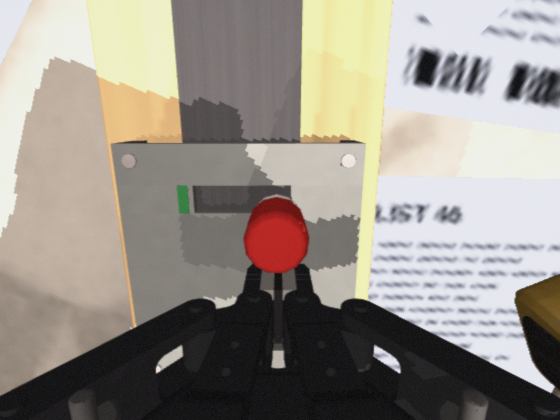

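The wrist view shows the knob at (276,236), in contact with the fingertips and just short of the corner (the short leg is at row 199). I'll push on gently until the stop is felt.

Emit:
arm_command(moves=[0, 0.3, 0, 0, 0, 0, 0, 0, 0.5, 0, 0, 0, 0, 0, 0, 0.6, 0, 0, 0, 0, 0, 0, 0.7, 0, 0, 0, 0, 0, 0, 0.7, 0, 0, 0, 0, 0])

```text
time_s: 4.35
tcp_pos: [0.5738, -0.0204, 0.0607]
tcp_rot: [[0.92, 0.393, 0.0], [0.393, -0.92, 0.0], [0.0, -0.0, -1.0]]
wrist_force: [-2.0, -1.5, 0.3]
width: 0.0001
grip_force: 1.0
```

Emit:
arm_command(moves=[0, 0.1, 0, 0, 0, 0, 0, 0, 0.2, 0, 0, 0, 0, 0, 0, 0.3, 0, 0, 0, 0, 0, 0, 0.3, 0, 0, 0, 0, 0])

```text
time_s: 4.75
tcp_pos: [0.5767, -0.0192, 0.0607]
tcp_rot: [[0.92, 0.393, 0.0], [0.393, -0.92, 0.0], [0.0, -0.0, -1.0]]
wrist_force: [-2.4, 0.1, -0.6]
width: -0.0002
grip_force: 1.1
```

Emit:
arm_command(moves=[0, 0.1, 0, 0, 0, 0, 0, 0, 0.2, 0, 0, 0, 0, 0, 0, 0.3, 0, 0, 0, 0, 0, 0, 0.3, 0, 0, 0, 0, 0])

```text
time_s: 5.15
tcp_pos: [0.5774, -0.0189, 0.0606]
tcp_rot: [[0.92, 0.392, -0.004], [0.392, -0.92, -0.001], [-0.004, -0.001, -1.0]]
wrist_force: [-8.9, -2.4, 6.7]
width: 0.0
grip_force: 4.7
```

```bash
python3 - <<'E'
from h import *
c=read_camera("wrist");k=blob(c,(0,150,50),(8,255,255),(0,0,560,420));print(cv2.boundingRect(k))
cv2.imwrite("pics/wrist3.png",c["color"])
E
```

```text
(244, 198, 65, 77)
```

View pics/wrist3.png

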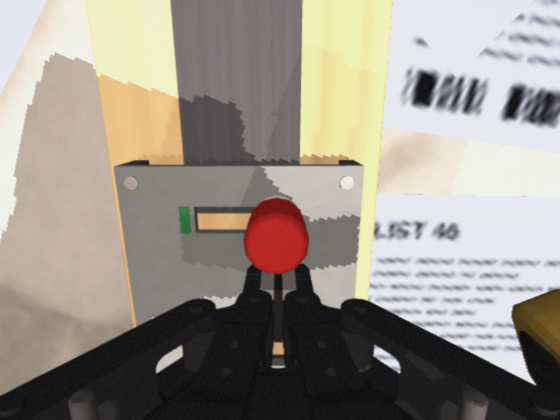

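The stop is reached: force is up to 9 N, and the short leg now lines up with the knob. Next I back off, go round to the knob's right side and come alongside it.

Emit:
arm_command(moves=[0, -1.5, 0, 0, 0, 0, 0, 0, -3.2, 0, 0, 0, 0, 0, 0, -3.2, 2, 0, 0, 0, 0, 0, -3.2, 4.2, 0, 0, 0, 0, 0, -3.2, 4.4, 0, 0, 0, 0, 0, -1, 4.4, 0, 0, 0, 0, 0, 1, 4.4, 0, 0, 0, 0, 0, 2.2, 4.4, 0, 0, 0, 0, 0, 2.2, 4.4, 0, 0, 0, 0])

```text
time_s: 6.1
tcp_pos: [0.6184, -0.0483, 0.0607]
tcp_rot: [[0.919, 0.395, 0.002], [0.395, -0.919, 0.001], [0.002, -0.0, -1.0]]
wrist_force: [-1.1, -0.1, -0.8]
width: -0.0001
grip_force: 0.0
```

```bash
python3 - <<'E'
from h import *
c=read_camera("wrist");k=blob(c,(0,150,50),(8,255,255),(0,0,560,420));print(cv2.boundingRect(k))
cv2.imwrite("pics/wrist4.png",c["color"])
E
```

```text
(140, 251, 73, 70)
```

View pics/wrist4.png

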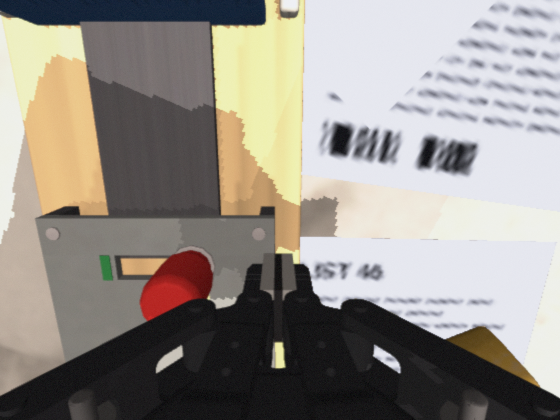

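The wrist view shows the knob at about (177,287), to the left of the closed fingers (248–312) and level with them. Next is the sideways push.

Emit:
arm_command(moves=[0, 0, -0.8, 0, 0, 0, 0, 0, 0, -1.4, 0, 0, 0, 0, 0, 0, -2, 0, 0, 0, 0, 0, 0, -2.6, 0, 0, 0, 0, 0, 0, -3.2, 0, 0, 0, 0, 0, 0, -3.8, 0, 0, 0, 0, 0, 0, -4.2, 0, 0, 0, 0, 0, 0, -4.5, 0, 0, 0, 0, 0, 0, -4.5, 0, 0, 0, 0])

```text
time_s: 7.05
tcp_pos: [0.599, -0.0078, 0.0607]
tcp_rot: [[0.919, 0.394, 0.0], [0.394, -0.919, 0.001], [0.0, -0.0, -1.0]]
wrist_force: [0.1, -0.5, -0.4]
width: 0.0002
grip_force: 0.1
```

Emit:
arm_command(moves=[0, 0, -0.2, 0, 0, 0, 0, 0, 0, -0.4, 0, 0, 0, 0, 0, 0, -0.5, 0, 0, 0, 0, 0, 0, -0.6, 0, 0, 0, 0, 0, 0, -0.6, 0, 0, 0, 0])

```text
time_s: 7.55
tcp_pos: [0.5969, -0.0028, 0.0608]
tcp_rot: [[0.919, 0.393, 0.0], [0.393, -0.919, 0.0], [0.0, -0.0, -1.0]]
wrist_force: [0.7, -1.3, -0.2]
width: 0.0001
grip_force: 0.8
```

```bash
python3 - <<'E'
from h import *
c=read_camera("wrist");k=blob(c,(0,150,50),(8,255,255),(0,0,560,420));print(cv2.boundingRect(k))
cv2.imwrite("pics/wrist5.png",c["color"])
E
```

```text
(183, 247, 65, 62)
```

View pics/wrist5.png

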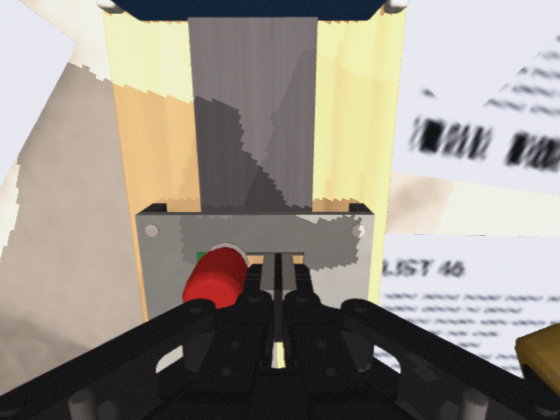

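The wrist view shows the knob at about (215,280), touching the fingers and partway along the short leg, just right of the green mark at (200,256). I'll keep pushing in small steps until the end stop.

Emit:
arm_command(moves=[0, 0, -0.2, 0, 0, 0, 0, 0, 0, -0.3, 0, 0, 0, 0, 0, 0, -0.4, 0, 0, 0, 0, 0, 0, -0.5, 0, 0, 0, 0, 0, 0, -0.5, 0, 0, 0, 0])

```text
time_s: 8.1
tcp_pos: [0.5955, 0.0004, 0.0609]
tcp_rot: [[0.92, 0.392, 0.001], [0.392, -0.92, -0.001], [0.001, 0.002, -1.0]]
wrist_force: [3.4, -4.8, -1.5]
width: 0.0003
grip_force: 3.2
```

Emit:
arm_command(moves=[0, 0, -0.1, 0, 0, 0, 0, 0, 0, -0.2, 0, 0, 0, 0, 0, 0, -0.3, 0, 0, 0, 0, 0, 0, -0.3, 0, 0, 0, 0])

```text
time_s: 8.5
tcp_pos: [0.5953, 0.0008, 0.061]
tcp_rot: [[0.921, 0.39, 0.003], [0.39, -0.921, -0.003], [0.002, 0.004, -1.0]]
wrist_force: [7.1, -12.9, -3.5]
width: -0.0002
grip_force: 6.9
```

That is a firm stop at 15 N. I'll retreat sideways, then up, then away so the top view is clear.

Emit:
arm_command(moves=[0, 0, 1, 0, 0, 0, 0, 0, 0, 2.5, 0, 0, 0, 0, 0, 0, 4, -1, 0, 0, 0, 0, 0, 4, -5, 0, 0, 0, 0, 0, 4, -10, 0, 0, 0, 0, -2, 6, -14, 0, 0, 0, 0, -6, 10, -16, 0, 0, 0, 0, -10, 13, -16, 0, 0, 0, 0, -14, 16, -16, 0, 0, 0, 0, -14, 16, -16, 0, 0, 0])

```text
time_s: 9.5
tcp_pos: [0.5239, -0.2046, 0.2211]
tcp_rot: [[0.923, 0.385, -0.002], [0.385, -0.923, -0.003], [-0.003, 0.002, -1.0]]
wrist_force: [0.3, -0.9, 0.2]
width: -0.0001
grip_force: 0.0
```

```bash
python3 - <<'E'
from h import *
s=observe();R=np.array(s["tcp_rot"]);print(s["tcp_pos"],np.round(s["wrist_force"],1))
c=read_camera("top");cv2.imwrite("pics/top6.png",cv2.resize(c["color"][95:265,160:370],None,fx=3.5,fy=3.5))
th=.405;J=np.array([[np.cos(th),-np.sin(th)],[np.sin(th),np.cos(th)]])
k=blob(c,(0,150,60),(8,255,255),(205,180,270,235));w=plane(c,cen(k),.062);print("knob",cv2.contourArea(k),w)
print("moved from start, jig axes",J.T@(w[:2]-[.5413,-.0325]))
g=blob(c,(40,60,30),(90,255,255),(170,95,250,175));print("carton",cv2.minAreaRect(g))
p=plane(c,cen(g),.04)[:2];print("jig",J.T@(p-[.567,-.004]))
E
```

```text
[ 0.52385981 -0.20460684  0.22109045] [ 0.3 -0.9  0.2]
knob 83.5 [0.58404868 0.02469059 0.062     ]
moved from start, jig axes [0.06182458 0.03572023]
carton ((202.0225067138672, 135.55294799804688), (28.507247924804688, 47.74216079711914), 66.97450256347656)
jig [0.19308361 0.00608813]
```

View pics/top6.png

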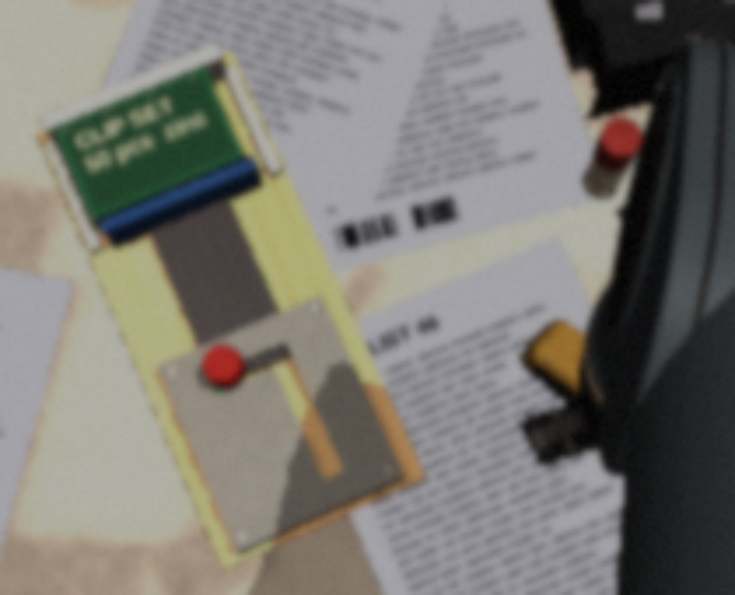

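The top view shows the knob at the green mark, having moved 62 mm along and 36 mm across. The carton sits square against the back stop, and the arm is clear and high.

```bash
python3 -c "
from plant import *
print(sign_off())"
```

```text
the job is handed in; nothing more can be done
None
```

The job is handed in: the stop is closed on the carton, the knob is at the green mark (62 mm along and 36 mm across by camera), and the arm finished clear at about 9.5 s; the hand-in returned no verdict.

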